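Unsnap and slide open a terminal cover on an air-conditioner control plate

TASK

Open the terminal compartment on the air conditioner's control plate: first press the snap tab in front of the terminal cover all the way down, then push the cover off its seat, towards and over the tab, until it is completely out from under the two holding lips. Do it with the fingertips only, never lifting the cover, and leave it lying flat on the plate without sticking out past the plate's far end. Leave the multimeter, capacitor, contactor and screwdriver where they are.

Things in the scene. Friction and masses are not known exactly. Their poses are not given: they have to be found in the camera images.
- tray: Control plate: metal tray fixed to the bench, 340 mm long (x), 130 wide (y), deck 30 mm above the bench. Origin on the bench plane, z up; plate spans x -150 to +190. The cover slides along +x on runners 5 mm above the deck, between side guides (inner faces y +-51.5, tops 42 mm above bench) up to the far end, straight and level. Deck behind the cover is free between two low stops.
- seat_mid (a point): Middle of the cover's seat, 35 mm above the bench, at x -50 mm, y 0 of the plate. Seat: x -100 to 0; over it two 3 mm steel lips (inner edges y +-44.5, tops 45 mm above bench) hold down the cover's side flanges. Rear stops at x -107 to -102, |y| 38 to 51.5, tops 42 mm above bench. Below it, under the deck, the screw terminals.
- far_end (a point): Middle of the plate's far end edge (x +190 mm, y 0 of the plate), at deck height, 30 mm above the bench.
- cover: Dark plastic terminal cover, 0.11 to 0.22 kg, loose: flange 100 x 100 x 5 mm, on it a block 100 (x) x 82 (y), top 30 mm above its underside. Origin: centre of underside; axes as the plate's. Starts at plate x -50: rear face (push here) at -100, front at 0. Out of the seat beyond x +50, level with the far end at +140. Until the tab is in it moves only 2 mm; then sliding takes under 3 N.
- tab (a joint): How far the snap tab is pressed straight down into the plate: 0 = up, 0.010 m = fully in (hard stop). It needs about 3 N and stays where it is left; starts between 0 and 0.002. Only from 0.007 on can the cover pass over it.
- tab_top (a point): Centre of the snap tab's flat top. The tab is a dark plastic block 34 mm (plate's x) by 30 mm (y) in front of the cover, 2 mm from it, centred at plate x +19 mm, y 0; its top is 42 mm above the bench when up, 32 mm when fully in. The cover's top is 65 mm above the bench.
- meter: Grey multimeter lying on the bench beside the plate, 150 x 80 x 41 mm. Bystander. Origin: centre of its underside.
- capacitor: Aluminium motor capacitor standing upright beside the plate, 40 mm in diameter, 92 mm high. Bystander. Origin: centre of its underside.
- contactor: White contactor block with a black top, 55 x 45 x 62 mm, standing beside the plate. Bystander. Origin: centre of its underside.
- screwdriver: Screwdriver with a green handle, 200 mm long, lying beside the plate. Bystander. Origin: underside, at the middle of its length.
Mind the look-alikes: they are no part of the job. There is more than one size of the cover; the one meant has the size given above.

How it is judged:
On the way, in this order (a step that is already met when the one before it is completed fails the run):
1. the snap tab is pressed fully in while the cover is still on its seat (value of joint tab above 0.0085 m and x of cover in the frame of tray below -0.044 m), for 0.1 s.
2. the cover is pushed out of its seat, over the pressed tab (x of cover in the frame of tray above 0.05 m and value of joint tab above 0.006 m), for 0.1 s.
At the end, for the whole second after the job is handed in: The cover lies flat and at rest on the plate's runners, wholly out from under the lips (its origin 50 to 146 mm ahead in the plate's frame, level within 0.06 rad), the tab is still in (over 6 mm), and the four bystanders are within 20 mm of where they stood (all of step 2 and x of cover in the frame of tray below 0.146 m and y of cover in the frame of tray between -0.006 and 0.006 m and z of cover in the frame of tray between 0.03 and 0.038 m and angle between cover's own z axis and vertical below 0.06 rad and linear speed of cover below 0.01 m/s and distance of each of meter, capacitor, contactor, screwdriver from where it was at the start of the episode below 0.02 m); the robot touches nothing.
It fails at once if the cover is lifted (more than 8 mm above the runners) or falls off the plate (z of cover in the frame of tray above 0.043 m or z of cover in the frame of tray below 0.025 m).
It fails at once if the cover is tipped (angle between cover's own z axis and vertical above 0.2 rad).
It fails at once if a bystander is moved more than 20 mm (distance of any of meter, capacitor, contactor, screwdriver from where it was at the start of the episode above 0.02 m).
It also fails if it takes over 38 s, if anything falls off the work surface, if the arm or the gripper's body presses on something with over 40 N, if the wrist force passes 120 N, or if a joint passes its speed limit or range.

ROBOT

A 7-joint arm with a two-finger parallel gripper is mounted at the origin on the work surface. World frame = base frame: x ahead of the robot, y to its left, z up, the work surface at z = 0. Lengths are in m, angles in rad, forces in N, time in s.
With the tool pointing down it reaches from about 0.425 to 0.925 m from the base axis. Payload 6.8 kg.
Tool frame: the origin (TCP) lies at the very end of the fingers, on their centre line; the grasp point (between the pads) lies 19 mm behind it; z points along the fingers, y is the line along which they close (so a half turn about z gives the same grasp; the last joint's range is limited). The gripper opens to 85 mm and grips with 20 to 120 N. Pads are 22 mm wide; open, the fingers measure 114 mm over their backs; the gripper's body (76 mm by 85 mm) begins 54 mm behind the grasp point. The pads swing forward as they close: fully open they stand 13 mm farther back than shut.
Start: joints at [1.034, 0.477, 0.022, 1.555, -0.011, 1.109, -0.083], TCP at [0.281, -0.614, 0.231] pointing down, gripper open.
Joint ranges: [-2.96, 2.96], [-0.34, 2.1], [-1.41, 1.46], [0.24, 2.44], [-1.37, 4.51], [0.17, 1.92], [-2.96, 2.96]. Speed limits (rad/s): [2.39, 2.39, 3.14, 3.14, 3.14, 3.14, 3.14].

INTERFACE

Orientations are given as a unit quaternion [w, x, y, z].
In Python, from station import bot gives the robot as it stands. The module is installed in compiled form; this text tells all that it offers.
- The arm moves only by the shell command python3 -m jog 'ROWS' [OPENING] [FORCE]. ROWS is JSON, a list of rows, each a list of 4 numbers: the shift along the tool's x, y, z in cm, then the turn about the tool's z in rad. In form: [[x, y, z, spin], ...]. A call has 1 to 20 rows; each row is the pose to reach, as a shift and turn from the pose commanded when the call began, along the tool's axes at that moment; what a row does not reach only later rows make up. A row lasts 1/12 s, in which the tool goes at most 41.7 mm and 7.16 degrees, less where a joint would pass 70% of its speed; a pose out of reach is approached as far as the arm can. A call with a gripper value outside its range is refused whole. OPENING is the closure, from -1 (fully open) to 1 (shut), set as the call begins (- or left out, the last holds). The fingers move at their own pace and stop on an object; FORCE is the grip in N (left out, the last holds). Time passes only in rows, so rows that repeat a pose let the fingers close. It gives the time, the measured TCP pose, the force, the opening and the grip force at its end, in the units of the state.
- bot.get_obs(): the state, without advancing time (a new reading comes with each control period).
- bot.read_camera(name): name is "scene" or "top" or "wrist"; returns a dict with "pixels" (400x640x3 uint8, red, green, blue), "depth" (400x640 float32, m along the optical axis (not along the pixel's ray), 0 where there is no reading), "fovy" (degrees; the focal length in pixels is half the picture's height over the tangent of half this angle, whatever the lens; pixels are square), "cx", "cy" (the principal point, pixels), "pose" (4x4, takes a point from camera to world coordinates). Camera axes: x right, y down, z forward; pixel columns grow to the right and rows downward; lengths in m; the calibration is good to about 2 mm. A picture is of the moment at which its call begins.
- bot.hand_in(): hands the job in; it is judged then, once.
The state is a dict: "t": time; "q": joint angles; "joint_vel": joint speeds; "joint_torque": joint torques, N m; "eef_pos": TCP position; "tool_rot": TCP orientation; "contact_force": force on the tool from outside, world axes, zero at the start; "torque": the same for the moment, N m; "gripper_width": opening from 0.0 (shut) to 1.0 (fully open); "grasp_force": force on a finger pad.
Only numpy, scipy, OpenCV 4.12 (cv2) and the standard library are available. Lean on these libraries where they do the work, as an engineer would, in place of code of your own. Each camera call takes 0.05 s, during which the arm holds its last target. There are 200 camera calls.

## Working session

There is one attempt and no reset: what is moved stays moved. The work goes in short steps, Python scripts to look and compute and a shell command to move; the robot and the scene stay as the last step left them, time stands still between calls to the robot, and variables do not carry over. Pictures are saved under pics/ and viewed, at most 10 in all, crops included, and the job is handed in when it is done.

```bash
mkdir -p pics; cat > h.py <<'E'
import numpy as np,cv2
from station import bot
def cam(n):
    c=bot.read_camera(n); c['f']=200/np.tan(np.radians(c['fovy'])/2); return c
def cloud(c):
    v,u=np.mgrid[0:400,0:640]; d=c['depth']
    p=np.stack([(u-c['cx'])/c['f']*d,(v-c['cy'])/c['f']*d,d],-1)
    return p@c['pose'][:3,:3].T+c['pose'][:3,3]
E
python3 - <<'E'
from h import *
o=bot.get_obs(); print(o['t'],o['eef_pos'],o['tool_rot'])
a=cam('top');b=cam('scene')
np.savez('a.npz',**a);np.savez('b.npz',**b)
for n,c in(('top',a),('scene',b)):
    print(n,c['pose'].round(3).tolist(),c['f']); cv2.imwrite(f'pics/{n}.png',c['pixels'][...,::-1])
E
```

```text
0.0 [ 0.28038175 -0.61336757  0.23034234] [-8.64353208e-04  9.77099977e-01  2.12778821e-01 -2.46656840e-04]
top [[0.021, -0.998, 0.057, 0.515], [-0.999, -0.023, -0.027, 0.056], [0.028, -0.057, -0.998, 0.877], [0.0, 0.0, 0.0, 1.0]] 411.5693103137811
scene [[-0.747, 0.46, -0.48, 1.039], [0.665, 0.521, -0.535, 0.56], [0.004, -0.719, -0.695, 0.74], [0.0, 0.0, 0.0, 1.0]] 466.36572921959055
```

View pics/top.png

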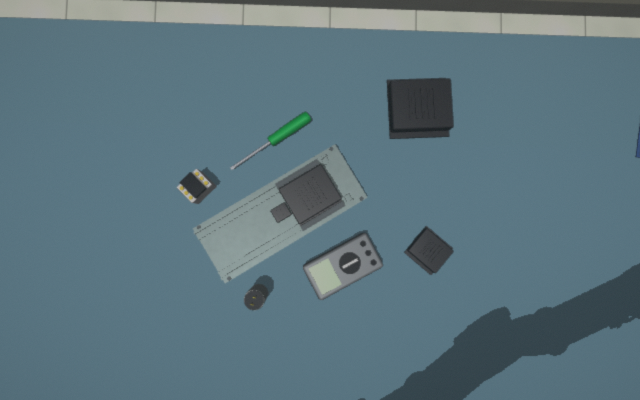

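View pics/scene.png

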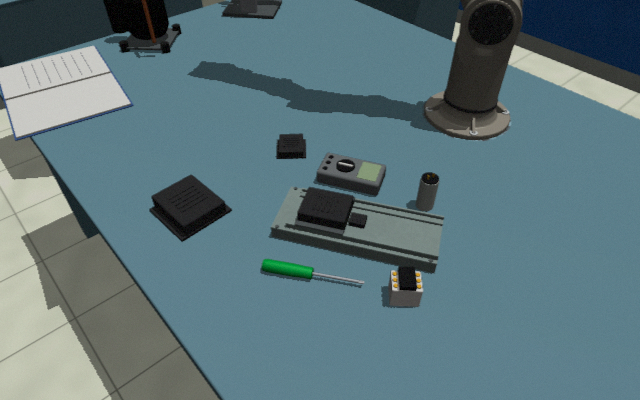

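The top view shows the plate from about (195,230) to (365,195). The cover is on it at (311,195) and the tab at (282,213). There are two look-alikes, a larger cover at (420,105) and a smaller one at (430,250), both lying on the bench. The one on the plate fits the description; I'll check its size and confirm in a crop.

```bash
python3 - <<'E'
from h import *
R={}
for n in 'ab':
    c=dict(np.load(n+'.npz')); P=cloud(c); R[n]=(c,P)
c,P=R['a']
im=c['pixels'].astype(int)
# lookalike sizes + cover
def rect(P,m):
    m=cv2.morphologyEx(m.astype(np.uint8),cv2.MORPH_OPEN,np.ones((3,3)))
    k,l,s,ce=cv2.connectedComponentsWithStats(m)
    for i in range(1,k):
        if s[i,4]>60:
            q=P[l==i]; r=cv2.minAreaRect(q[:,:2].astype(np.float32)); print(s[i].tolist(),np.round(r[0],4),np.round(r[1],4),round(r[2],2),'z',np.median(q[:,2]).round(4))
for n in 'ab':
    c,P=R[n]; z=P[...,2]; ok=(c['depth']>0)&(P[...,0]>.3)&(P[...,0]<1)&(abs(P[...,1])<.5)
    print(n,'bench',np.median(z[ok&(abs(z)<.01)]))
    print('tops 56-72');rect(P,ok&(z>.056)&(z<.072))
    print('plate 22-38');rect(P,ok&(z>.022)&(z<.036))
    print('tab 38-50');rect(P,ok&(z>.0385)&(z<.046))
    print('all>15');rect(P,ok&(z>.015))
c,_=R['a'];g=c['pixels'][130:290,170:480]
cv2.imwrite('pics/crop.png',cv2.resize(g,None,fx=2.5,fy=2.5,interpolation=cv2.INTER_CUBIC)[...,::-1])
E
```

```text
a bench -0.0005204372133625901
tops 56-72
[279, 165, 62, 58, 2054] [0.5775 0.0513] [0.0819 0.1002] 32.22 z 0.0645
[180, 173, 25, 24, 355] [0.5896 0.2842] [0.0452 0.0301] 45.29 z 0.0608
plate 22-38
[285, 113, 25, 20, 185] [0.73   0.0831] [0.0171 0.0608] 35.96 z 0.0242
[271, 130, 13, 13, 69] [0.6997 0.1251] [0.0147 0.0313] 36.05 z 0.0236
[224, 145, 143, 137, 1913] [0.5396 0.1101] [0.13   0.3396] 32.46 z 0.0295
[265, 163, 41, 25, 160] [0.6167 0.1032] [0.0074 0.0962] 32.39 z 0.0295
[233, 188, 31, 19, 121] [0.5695 0.1779] [0.0073 0.0715] 32.0 z 0.0293
[198, 188, 102, 86, 4122] [0.4995 0.1747] [0.1033 0.1904] 32.18 z 0.0298
[194, 207, 38, 24, 158] [0.5244 0.2494] [0.0077 0.0874] 32.25 z 0.029
tab 38-50
[277, 172, 21, 15, 109] [0.607  0.0976] [0.012  0.0483] 30.39 z 0.0441
[330, 202, 14, 11, 75] [ 0.5529 -0.0042] [0.0119 0.0309] 27.78 z 0.0441
[272, 206, 19, 16, 191] [0.5399 0.1096] [0.0289 0.0334] 31.18 z 0.041
[300, 212, 25, 17, 138] [0.5239 0.0438] [0.0146 0.0561] 31.01 z 0.0438
[343, 257, 16, 12, 106] [ 0.4409 -0.0341] [0.0222 0.031 ] 1.82 z 0.0409
all>15
[389, 78, 65, 54, 3237] [ 0.773
[... 1342 characters left out ...]
3] [0.5407 0.1117] [0.0286 0.0333] 36.81 z 0.0404
[292, 219, 24, 11, 154] [0.6342 0.0526] [0.0198 0.0504] 33.06 z 0.0431
[317, 224, 27, 11, 172] [0.6054 0.0985] [0.0189 0.0539] 30.0 z 0.0433
all>15
[278, 134, 25, 19, 458] [ 0.4684 -0.2007] [0.0774 0.06  ] 50.09 z 0.021
[316, 153, 70, 38, 1756] [ 0.4346 -0.0164] [0.0824 0.1511] 29.4 z 0.0345
[416, 172, 23, 34, 589] [0.3723 0.1575] [0.0408 0.0391] 2.38 z 0.0623
[151, 175, 74, 58, 2451] [ 0.7739 -0.1758] [0.1065 0.1324] 3.68 z 0.037
[271, 187, 173, 80, 8407] [0.5415 0.1134] [0.1329 0.3414] 31.67 z 0.0313
[262, 259, 51, 17, 511] [0.72   0.1015] [0.0235 0.0998] 35.26 z 0.0224
[389, 266, 34, 36, 1059] [0.5908 0.2868] [0.047  0.0555] 45.44 z 0.0496
```

View pics/crop.png

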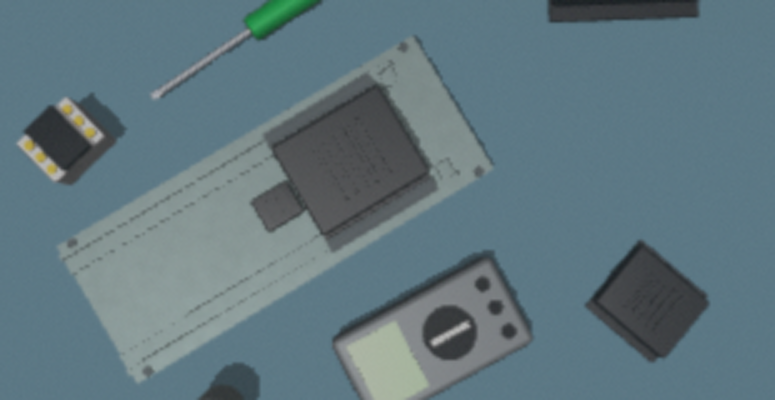

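The crop confirms it. The dark cover at (350,160) sits on the plate with the tab at (277,206) beside it. Its block measures 82 x 100 mm with the top 65 mm up, against about 107 x 130 and 62 x 75 mm for the look-alikes. Both views put the tab at about (0.5405, 0.1110) with its top near 41 mm, and plate +x at 122.2°. I'll move above the tab with the gripper shut.

```bash
python3 -m jog '[[53.8,-55,3,-1.7],[53.8,-55,3,-1.7],[53.8,-55,3,-1.7],[53.8,-55,3,-1.7],[53.8,-55,3,-1.7],[53.8,-55,3,-1.7],[53.8,-55,3,-1.7],[53.8,-55,3,-1.7],[53.8,-55,3,-1.7],[53.8,-55,3,-1.7],[53.8,-55,3,-1.7],[53.8,-55,3,-1.7],[53.8,-55,3,-1.7],[53.8,-55,3,-1.7],[53.8,-55,3,-1.7],[53.8,-55,3,-1.7],[53.8,-55,3,-1.7],[53.8,-55,3,-1.7],[53.8,-55,3,-1.7],[53.8,-55,3,-1.7]]' 1
cat >> h.py <<'E'
a=np.radians(122.2); D=np.array([np.cos(a),np.sin(a)]); N=np.array([-D[1],D[0]]); O=np.array([.5511,.0949])
def where():
    from scipy.spatial.transform import Rotation as R
    o=bot.get_obs(); w=o['tool_rot']; M=R.from_quat([*w[1:],w[0]]).as_matrix(); p=o['eef_pos']
    print('t',o['t'],'plate mm',((p[:2]-O)@D*1e3).round(1),((p[:2]-O)@N*1e3).round(1),'z',(p[2]*1e3).round(1),'tool x az',np.degrees(np.arctan2(M[1,0],M[0,0])).round(2),'z ax',M[:,2].round(4),'F',o['contact_force'].round(1),o['gripper_width'])
E
python3 -c "from h import *;where()"
```

```text
t: 1.77
eef_pos: [0.5416, 0.1165, 0.2012]
tool_rot: [-0.001, 0.482, 0.876, 0.002]
contact_force: [0.7, 0.5, -0.4]
gripper_width: -0.003
grasp_force: 0.0
t 1.7667 plate mm 23.3 -3.4 z 201.2 tool x az 122.41 z ax [ 3.0e-04  3.8e-03 -1.0e+00] F [ 0.7  0.5 -0.4] -0.0031462633342382957
```

```bash
python3 -m jog '[[-0.1,0,4,0],[-0.1,0,8,0],[-0.1,0,10,0],[-0.1,0,10,0],[-0.1,0,10,0],[-0.1,0,10,0]]' 1 >/dev/null
python3 - <<'E'
from h import *
where(); c=cam('wrist'); P=cloud(c)
cv2.imwrite('pics/w.png',c['pixels'][...,::-1])
for n in ('top','scene'):
    c=cam(n);P=cloud(c);z=P[...,2];q=(P[...,:2]-O)
    X=q@D*1e3;Y=q@N*1e3
    print(n,'cover top front/rear',[np.percentile(X[(c['depth']>0)&(abs(Y)<30)&(z>.058)&(z<.07)&(X<10)&(X>-120)],k).round(1) for k in(1,99)])
E
```

```text
t 2.2667 plate mm 16.5 -0.6 z 102.7 tool x az 121.94 z ax [ 1.9e-03  5.0e-04 -1.0e+00] F [0.5 0.4 0.7] -0.0006011706046747709
top cover top front/rear [np.float64(-100.1), np.float64(-50.4)]
scene cover top front/rear [np.float64(-97.3), np.float64(0.3)]
```

View pics/w.png

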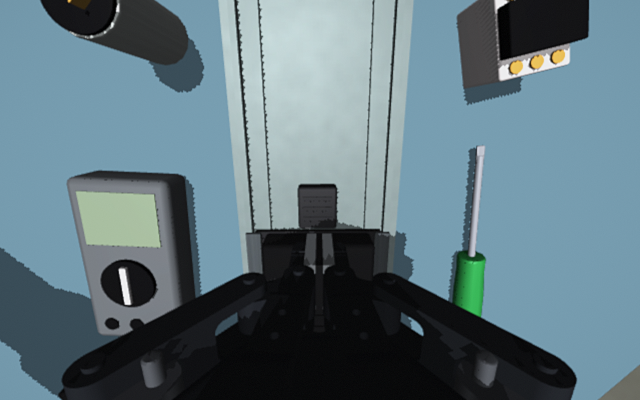

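The wrist view shows the fingers centred on the plate, with the tab at (317,205) just ahead of the tips and the cover hidden behind the gripper. Descending in stages.

```bash
python3 -m jog '[[0.3,0,3,0],[0.3,0,5,0],[0.3,0,5,0],[0.3,0,5,0],[0.3,0,5,0]]' >/dev/null; python3 -c "from h import *;where()"
```

```text
t 2.8333 plate mm 19.7 -0.9 z 52.9 tool x az 121.96 z ax [ 2.2e-03  5.0e-04 -1.0e+00] F [-0.8  0.   0.7] 0.0001652861754474502
```

```bash
python3 -m jog '[[0,0,0.6,0],[0,0,0.9,0],[0,0,1.2,0],[0,0,1.5,0],[0,0,1.8,0],[0,0,2.0,0],[0,0,2.1,0],[0,0,2.2,0],[0,0,2.2,0],[0,0,2.2,0]]' >/dev/null; python3 -c "from h import *;where()"
```

```text
t 3.6667 plate mm 19.6 -0.4 z 31.6 tool x az 121.96 z ax [ 0.0018 -0.0013 -1.    ] F [-6.5 -3.1 26. ] 0.0009834700448022717
```

Tab at its hard stop (tip at 31.6 mm, 26 N). I'll hold briefly, lift and go behind the cover.

```bash
python3 -m jog '[[0,0,0,0],[0,0,0,0],[0,0,-3,0],[0,0,-7,0],[0,0,-7,0],[-4,0,-7,0],[-8,0,-7,0],[-12,0,-7,0],[-15,0,-7,0],[-15,0,-7,0],[-15,0,-7,0],[-15,0,-7,0]]' >/dev/null; python3 - <<'E'
from h import *
where()
for n in ('top','scene'):
    c=cam(n);P=cloud(c);z=P[...,2];q=(P[...,:2]-O)
    X=q@D*1e3;Y=q@N*1e3;d=c['depth']>0
    print(n,'tab z',np.median(z[d&(abs(Y)<10)&(X>8)&(X<30)]).round(4),'deck z',np.median(z[d&(abs(Y)<10)&(X>60)&(X<120)]).round(4),'front',np.percentile(X[d&(abs(Y)<30)&(z>.058)&(z<.07)&(X<10)&(X>-90)],99).round(1))
E
```

```text
t 4.6667 plate mm -128.8 0.9 z 98.7 tool x az 122.0 z ax [-1.1e-03  9.0e-04 -1.0e+00] F [-0.3  0.6  0.2] 0.001982851178458931
top tab z 0.0315 deck z 0.0292 front -1.7
scene tab z 0.031 deck z 0.029 front 0.5
```

```bash
python3 -m jog '[[0,0,3,0],[0,0,5,0],[0,0,5.7,0],[0,0,5.7,0],[0,0,5.7,0],[0,0,5.7,0]]' >/dev/null; python3 -c "from h import *;where()"
```

```text
t 5.2667 plate mm -129.8 -0.3 z 43.6 tool x az 122.01 z ax [ 2.e-03  3.e-04 -1.e+00] F [ 0.1 -0.1  0.2] 0.0012040078897414986
```

```bash
python3 -m jog '[[0.7,0,0,0],[1.2,0,0,0],[1.6,0,0,0],[2,0,0,0],[2.4,0,0,0],[2.8,0,0,0],[3.3,0,0,0],[3.8,0,0,0],[4.3,0,0,0],[4.8,0,0,0],[5.3,0,0,0],[5.8,0,0,0],[6.3,0,0,0],[6.8,0,0,0],[7.3,0,0,0],[7.8,0,0,0],[8.3,0,0,0],[8.8,0,0,0],[9.3,0,0,0],[9.3,0,0,0]]' >/dev/null
cat > look.py <<'E'
from h import *
where()
for n in ('top','scene'):
    c=cam(n);P=cloud(c);z=P[...,2];q=(P[...,:2]-O)
    X=q@D*1e3;Y=q@N*1e3;d=c['depth']>0
    m=d&(abs(Y)<48)&(z>.058)&(z<.069)&(X<200)&(X>-140)&(c['pixels'].max(-1)<110)
    print(n,'X',np.percentile(X[m],[1,50,99]).round(1),'Y',np.percentile(Y[m],[1,50,99]).round(1),'z',np.median(z[m]).round(4))
    cv2.imwrite(f'pics/{n}_{int(bot.get_obs()["t"]*100)}.png',c['pixels'][...,::-1])
E
python3 look.py
```

```text
t 6.9333 plate mm -35.3 0.4 z 42.3 tool x az 122.06 z ax [-7.e-04  7.e-04 -1.e+00] F [-0.8 -0.4 -0.8] 0.0006234302282189955
top X [26.6 51.3 73.9] Y [-38.9   3.3  40.9] z 0.0643
scene X [-35.5  26.4  75.4] Y [-42.4  -6.4  38.1] z 0.0638
```

Front at +74, so the cover is near +25 and sliding freely. Another 6 cm.

```bash
python3 -m jog '[[0.4,0,0,0],[0.8,0,0,0],[1.2,0,0,0],[1.7,0,0,0],[2.2,0,0,0],[2.7,0,0,0],[3.2,0,0,0],[3.7,0,0,0],[4.2,0,0,0],[4.7,0,0,0],[5.1,0,0,0],[5.5,0,0,0],[5.8,0,0,0],[6,0,0,0],[6,0,0,0]]' >/dev/null; python3 look.py
```

```text
t 8.2833 plate mm 23.6 0.1 z 42.3 tool x az 122.01 z ax [-0.e+00  3.e-04 -1.e+00] F [0.1 0.7 0.3] 0.00034399964485407996
top X [126.  131.1 133.1] Y [-7.6 26.6 40.8] z 0.0634
scene X [ 23.   84.9 134. ] Y [-42.5  -6.9  37.5] z 0.064
```

```bash
python3 -m jog '[[-1,0,0,0],[-2.5,0,0,0],[-3,0,0,0],[-3,0,-4,0],[-3,0,-8,0],[-7,0,-12,0],[-11,0,-14,0],[-15,0,-14,0],[-18,0,-14,0],[-18,0,-14,0],[-18,0,-14,0],[-18,0,-14,0]]' >/dev/null; python3 look.py; ls pics
```

```text
t 9.3833 plate mm -157.0 1.4 z 181.8 tool x az 121.9 z ax [-9.e-04  8.e-04 -1.e+00] F [ 0.4  0.6 -0.3] -0.0013528405111771552
top X [ 34.3  83.3 131.9] Y [-39.4   0.8  40.6] z 0.0642
scene X [ 36.5  86.  134. ] Y [-43.1  -6.6  38.3] z 0.0639
crop.png
scene.png
scene_703.png
scene_838.png
scene_948.png
top.png
top_698.png
top_833.png
top_943.png
w.png
```

View pics/scene_948.png

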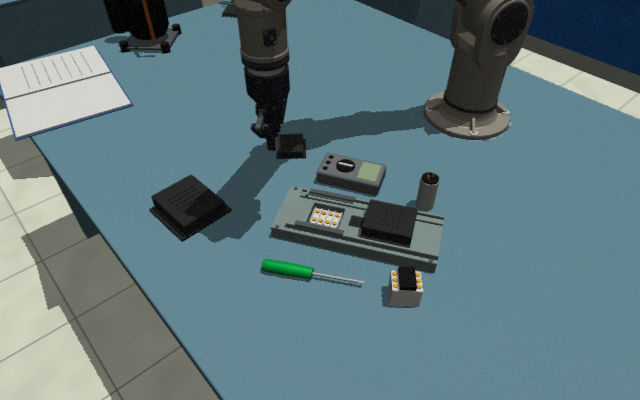

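The cover at (390,222) lies flat at about x +84, out of the lips. The terminals show at (326,217), the bystanders haven't moved and the arm is clear.

```bash
python3 -c "
from station import bot
print(bot.hand_in())"
```

```text
the job is handed in; nothing more can be done
None
```

I pressed the tab fully in, then pushed the cover out of its seat to about x +84 mm, where it lies flat on the runners with the bystanders undisturbed; the job is handed in, but no verdict was returned.

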